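Back off a lamp's knurled ring two turns

ROBOT

A 6-joint arm with a two-finger parallel gripper is mounted at the origin on the work surface. World frame = base frame: x ahead of the robot, y to its left, z up, the work surface at z = 0. Lengths are in m, angles in rad, forces in N, time in s.
With the tool pointing down it reaches from about 0.275 to 0.875 m from the base axis. Payload 12.5 kg.
Tool frame: the origin (TCP) lies midway between the tips of the shut fingers; the grasp point (between the pads) lies 19 mm behind it; z points along the fingers, y is the line along which they close (so a half turn about z gives the same grasp; the last joint's range is limited). The gripper opens to 85 mm and grips with 20 to 120 N. Pads are 22 mm wide; open, the fingers measure 114 mm over their backs; the gripper's body (76 mm by 85 mm) begins 54 mm behind the grasp point. The pads swing forward as they close: fully open they stand 13 mm farther back than shut.
Start: joints at [1.149, 0.351, 1.652, -0, 1.139, -0.085], TCP at [0.182, 0.519, 0.231] pointing down, gripper open.
Joint ranges: [-2.75, 2.75], [-0.79, 2.1], [0.01, 2.65], [-1.57, 4.71], [0.07, 3.14], [-2.87, 2.87]. Speed limits (rad/s): [2.22, 2.22, 2.79, 3.14, 3.14, 3.14].

INTERFACE

Orientations are given as a rotation vector (axis times angle).
In Python, from cell import arm gives the robot as it stands.
- The arm moves only by the tool jog_arm, never from a script. Its argument "commands" is a list of rows, each a list of 4 numbers: the shift along the tool's x, y, z in mm, then the turn about the tool's z in rad. A call has 1 to 10 rows; each row is the pose to reach, as a shift and turn from the pose commanded when the call began, along the tool's axes at that moment; what a row does not reach only later rows make up. A row lasts 1/10 s, in which the tool goes at most 50 mm and 8.59 degrees, less where a joint would pass 70% of its speed; a pose out of reach is approached as far as the arm can. A call with a gripper value outside its range is refused whole. "jaw" is the closure, from -1 (fully open) to 1 (shut), set as the call begins (left out, the last holds). The fingers move at their own pace and stop on an object; the grip force is fixed at half the most. Time passes only in rows, so rows that repeat a pose let the fingers close. It gives the time, the measured TCP pose, the force, the opening and the grip force at its end, in the units of the state.
- arm.get_state(): the state, without advancing time (a new reading comes with each control period).
- arm.capture(name): name is "scene" or "top" or "wrist"; returns a dict with "image" (480x640x3 uint8, red, green, blue), "intrinsics" (3x3 intrinsics, pixels), "D" ([k1, k2, p1, p2, k3] as OpenCV has them; the pictures are not rectified), "rvec" (rotation vector, rad) and "tvec" (3), from world to camera coordinates, as OpenCV has them. Camera axes: x right, y down, z forward; pixel columns grow to the right and rows downward; lengths in m; the calibration is good to about 2 mm. A picture is of the moment at which its call begins. There is no depth.
- arm.sign_off(): hands the job in; it is judged then, once.
Trained networks look in a picture, given as the dict that the camera call returned (one of the last four; its "shot" number tells which), for a name from the list of things; names that differ only in an ending like _2 or _b are one class to them, and where a whole thing is asked for, a point or a joint stands for the part that bears it (a point fixed in the world has none). Each returns a list of dicts, best first, with "confidence" (0 to 1); they miss things now and then, are a little off and sometimes report something else, mostly with a low value. They report only what shows in the picture. A call takes as long as a camera call.
- arm.search_frame(picture, name): "location" ([x, y, z] in m, in world coordinates, good to about 4 mm: the middle of the surface that is visible of it).
- arm.landmark_of(picture, name): "location" ([x, y, z] in m, in world coordinates, good to about 4 mm: a listed point, or the origin of a listed thing).
The state is a dict: "time_s": time; "joints": joint angles; "joint_vel": joint speeds; "tau": joint torques, N m; "tool_pos": TCP position; "tcp_rot": TCP orientation; "wrist_force": force on the tool from outside, world axes, zero at the start; "torque": the same for the moment, N m; "finger_gap": finger opening in m; "finger_force": force on a finger pad.
Only numpy, scipy, OpenCV 4.12 (cv2) and the standard library are available. Lean on these libraries where they do the work, as an engineer would, in place of code of your own. Each camera call takes 0.05 s, during which the arm holds its last target. There are 200 camera calls.

TASK

On the taller of the two brass lamps, unscrew the knurled ring (anticlockwise seen from above) by rolling a fingertip along its rim, until it stands two full turns off tight: it is already less than half a turn off, so go on until the dark bar on the ring comes round in line with the dark bar on the fixed cap for the second time, and leave it there. Grasp and lift nothing, do not turn the shorter lamp's ring, and leave everything else on the desk where it stands.

Things in the scene. Friction and masses are not known exactly. Their poses are not given: they have to be found in the camera images.
- tall_lamp: The taller lamp, brass, bolted upright to the desk, with a round foot (radius 62 mm, 20 mm high). Origin on its axis at the desk surface, z up. Column radius 13 mm; seat under the ring radius 34 mm at 96 to 104 mm height; ring rim at 105 to 123 mm height; above it a fixed cap of radius 19 mm rising to 143 mm. The dark bar on top of the cap (18 x 7 mm, centre to edge) points along the lamp's +x axis.
- tall_ring (a joint): Turning angle of the taller lamp's ring in rad: 0 is fully tight, growing as it unscrews anticlockwise seen from above (about world +z); 6.283 is one turn, 12.566 two turns; it starts between 0.6 and 2.4 and stops hard at 0 and 18.85. It does not rise as it turns. It stays where it is left: about 1.5 N along the rim is needed to turn it slowly (0.07 N m of friction, plus 0.02 N m per rad/s).
- tall_ring_top (a point): Centre of the top face of the taller lamp's ring, on the turning axis (123 mm above the desk). The ring is a brass disc of outer radius 46 mm, 18 mm high, with a vertical axis and a finely knurled, round rim (too broad for most grippers; finger friction about 1, 20 percent either way). It is rigidly mounted: it does not give sideways. The frame turns with the ring.
- tall_ring_mark (a point): Middle of the dark radial bar on top of the taller lamp's ring (18 mm long, 7 mm wide, 2 mm proud), 34.5 mm from the axis. It lies along the same direction as the cap's bar when the ring is a whole number of turns off tight.
- short_lamp: The shorter lamp, brass, bolted upright to the desk, with a square foot 110 mm wide: a bystander. Origin on its axis at the desk surface. Its ring is the same size (radius 46 mm) but at 50 to 68 mm height, its cap rises to 88 mm. The lamps' axes are at least 240 mm apart.
- short_ring_mark (a point): Middle of the dark bar on the shorter lamp's ring, 34.5 mm from its axis: that ring must not be turned.
- finial: Loose brass finial, 30 mm wide, 42 mm tall, standing; origin under its foot. Bystander.
- sleeve: Loose white candle sleeve, 26 mm wide, 50 mm tall, standing; origin under its foot. Bystander.
- tape: Loose black tape roll, 90 mm wide, 22 mm high, lying flat; origin under its centre. Bystander.
- screwdriver: Loose screwdriver lying on the desk near the robot; origin under its middle. Bystander.
- brush: Loose flat brush lying at the far side of the desk; origin under its middle. Bystander.
- carton: Closed cardboard box 110 x 170 x 50 mm at the far side; origin under its centre. Bystander.
- pencup: Metal pen cup, 76 mm wide at the rim, 100 mm tall, with pens up to 160 mm, at the right; origin under its centre. Bystander.

How it is judged:
By the outcome, as a careful person would: the job done as asked, in the order asked, and still so for the second after the job is handed in, with the robot touching nothing.
It also fails if it takes over 67 s, if anything falls off the work surface, if the arm or the gripper's body presses on something with over 40 N, if the wrist force passes 120 N, or if a joint passes its speed limit or range.

## Working session

There is one attempt and no reset: what is moved stays moved. The work goes in short steps, Python scripts to look and compute and a tool call to move; the robot and the scene stay as the last step left them, time stands still between calls to the robot, and variables do not carry over. Pictures are saved under pics/ and viewed, at most 10 in all, crops included, and the job is handed in when it is done.

Besides the shell and the picture viewer there is one more tool, called by a JSON object that holds its "method" and its "body", one argument or row to a line. jog_arm: Moves the arm, as the interface text tells. Its arguments: {"type":"object","properties":{"commands":{"type":"array","items":{"type":"array","items":{"type":"number"}}},"jaw":{"type":"number"}},"required":["commands"]}

```bash
mkdir -p pics; cat > h.py <<'E'
import numpy as np, cv2
from cell import arm
from scipy.spatial.transform import Rotation as R
def save(p,n): cv2.imwrite('pics/'+n,cv2.cvtColor(p['image'],cv2.COLOR_RGB2BGR))
def proj(p,X): return cv2.projectPoints(np.float64(X).reshape(-1,3),np.float64(p['rvec']),np.float64(p['tvec']),np.float64(p['intrinsics']),np.float64(p['D']))[0].reshape(-1,2)
def onz(p,uv,z):
    n=cv2.undistortPoints(np.float64(uv).reshape(-1,1,2),np.float64(p['intrinsics']),np.float64(p['D'])).reshape(-1,2)
    M=cv2.Rodrigues(np.float64(p['rvec']))[0]; c=-M.T@np.ravel(p['tvec'])
    d=np.c_[n,np.ones(len(n))]@M; return c+d*((z-c[2])/d[:,2])[:,None]
E
python3 - <<'E'
from h import *
ps={k:arm.capture(k) for k in('scene','top')}
for k,p in ps.items():
    save(p,k+'0.png')
    for n in['tall_lamp','tall_ring_top','tall_ring_mark','short_lamp','finial','sleeve','tape','screwdriver','brush','carton','pencup']:
        r=arm.landmark_of(p,n); print(k,n,[(np.round(q['location'],3).tolist(),round(q['confidence'],2)) for q in r[:2]])
s=arm.get_state();print(s['time_s'],s['tool_pos'],R.from_rotvec(s['tcp_rot']).as_matrix().round(3))
E
```

```text
scene tall_lamp [([0.507, -0.144, -0.001], 0.8)]
scene tall_ring_top [([0.507, -0.146, 0.122], 0.74)]
scene tall_ring_mark [([0.541, -0.136, 0.12], 0.69)]
scene short_lamp [([0.589, 0.201, -0.003], 0.7), ([0.505, -0.146, 0.123], 0.57)]
scene finial [([0.724, -0.257, 0.004], 0.73), ([0.451, -0.028, -0.0], 0.62)]
scene sleeve [([0.654, 0.004, 0.003], 0.53)]
scene tape [([0.766, -0.002, 0.001], 0.8)]
scene screwdriver [([0.365, 0.004, -0.004], 0.7)]
scene brush [([0.722, -0.257, 0.001], 0.72)]
scene carton [([0.743, 0.212, -0.002], 0.85)]
scene pencup [([0.557, -0.386, 0.003], 0.61)]
top tall_lamp [([0.508, -0.146, -0.003], 0.96)]
top tall_ring_top [([0.51, -0.149, 0.127], 0.81)]
top tall_ring_mark [([0.538, -0.136, 0.125], 0.57), ([0.765, -0.003, -0.005], 0.26)]
top short_lamp [([0.586, 0.202, 0.002], 0.76)]
top finial [([0.454, -0.03, -0.003], 0.67), ([0.508, -0.149, 0.126], 0.18)]
top sleeve [([0.655, 0.002, -0.0], 0.47), ([0.74, 0.216, 0.003], 0.22)]
top tape [([0.767, -0.002, -0.003], 0.8), ([0.54, -0.138, 0.125], 0.58)]
top screwdriver [([0.366, 0.006, -0.004], 0.94), ([0.508, -0.145, 0.0], 0.44)]
top brush [([0.72, -0.256, -0.0], 0.57), ([0.586, 0.202, 0.0], 0.41)]
top carton [([0.739, 0.212, 0.003], 0.73)]
top pencup [([0.557, -0.39, 0.001], 0.63)]
1.2 [0.18172959 0.51910267 0.23130602] [[-0.944  0.33   0.   ]
 [ 0.33   0.944  0.   ]
 [ 0.     0.    -1.   ]]
```

View pics/top0.png

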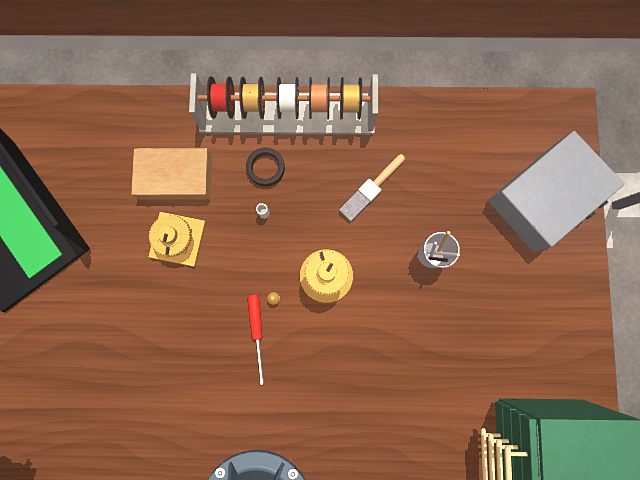

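```bash
python3 - <<'E'
from h import *
p=arm.capture('top')
u=proj(p,[.508,-.146,.123])[0];print(u)
x,y=u.astype(int); im=p['image'][max(0,y-60):y+60,max(0,x-80):x+80]
cv2.imwrite('pics/crop.png',cv2.resize(cv2.cvtColor(im,cv2.COLOR_RGB2BGR),None,fx=5,fy=5,interpolation=cv2.INTER_CUBIC)); print(x-80,y-60)
E
```

```text
[326.15699454 271.54153132]
246 211
```

View pics/crop.png

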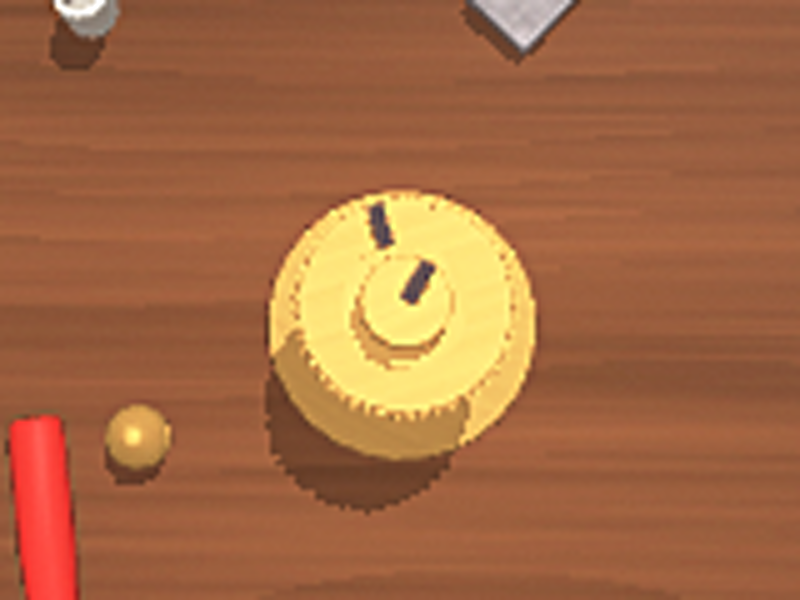

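The bars are clear: the ring bar is at crop (381,225), cap bar at (418,282), axis near (404,308). The ring bar sits about 0.8 rad anticlockwise of the cap bar, so roughly 11.8 rad remain. I'm moving to the lamp with the jaw shut.

{"method": "jog_arm", "body": {
  "commands": [
    [-34,-33,0,0.14],
    [-67,-67,0,0.28],
    [-101,-100,0,0.42],
    [-135,-133,0,0.56],
    [-168,-167,0,0.7],
    [-202,-200,0,0.84],
    [-236,-233,0,0.98],
    [-269,-267,0,1.12],
    [-303,-300,0,1.26],
    [-337,-333,0,1.4]
  ],
  "jaw": 1
}}

```text
time_s: 2.25
tool_pos: [0.3903, 0.0915, 0.2316]
tcp_rot: [2.404, 2.022, 0.001]
wrist_force: [0.8, 1.8, -0.2]
finger_gap: -0.0002
finger_force: 0.0
```

```bash
cat >> h.py <<'E'
def st():
    s=arm.get_state();M=R.from_rotvec(s['tcp_rot']).as_matrix();p=np.array(s['tool_pos'])
    print('t',s['time_s'],'p',p.round(4),'psi',round(np.arctan2(M[1,0],M[0,0]),3),'z',M[:,2].round(3),'j1,6',np.round(s['joints'],2)[[0,5]],'F',np.round(s['wrist_force'],1),'gap',s['finger_gap'])
    return s,M,p
def goto(x,y,z,psi):
    s,M,p=st();d=M.T@(np.array([x,y,z])-p)*1000
    dt=-(psi-np.arctan2(M[1,0],M[0,0]));print('shift',d.round(1),'turn',round(dt,3),'or',round((dt+2*np.pi)%(2*np.pi),3))
E
python3 -c "
from h import *
goto(.473,-.077,.231,-1.1)"
```

```text
t 2.25 p [0.3903 0.0915 0.2316] psi 1.399 z [ 0.001  0.    -1.   ] j1,6 [0.11 0.29] F [ 0.8  1.8 -0.2] gap -0.00015334873302356604
shift [-151.9  110.3    0.7] turn 2.499 or 2.499
```

{"method": "jog_arm", "body": {
  "commands": [
    [-15,11,0,0.14],
    [-30,22,0,0.28],
    [-45,33,0,0.42],
    [-60,44,0,0.56],
    [-75,55,0,0.7],
    [-90,66,0,0.84],
    [-105,77,0,0.98],
    [-120,88,0,1.12],
    [-135,99,0,1.26],
    [-152,110,0,1.4]
  ]
}}

```text
time_s: 3.25
tool_pos: [0.4734, -0.0753, 0.2314]
tcp_rot: [-3.142, 0.001, -0.0]
wrist_force: [0.1, 0.2, 0.0]
finger_gap: 0.0002
finger_force: 0.0
```

{"method": "jog_arm", "body": {
  "commands": [
    [0,0,0,0.14],
    [0,0,0,0.28],
    [0,0,0,0.42],
    [0,0,0,0.56],
    [0,0,0,0.7],
    [0,0,0,0.84],
    [0,0,0,0.98],
    [0,0,0,1.1],
    [0,0,0,1.1]
  ]
}}

```text
time_s: 4.15
tool_pos: [0.4731, -0.0747, 0.2313]
tcp_rot: [2.681, -1.638, 0.0]
wrist_force: [-0.6, 0.5, -0.2]
finger_gap: 0.0
finger_force: 0.0
```

```bash
python3 - <<'E'
from h import *
st()
w=arm.capture('wrist');save(w,'w1.png')
print(proj(w,[.508,-.146,.123]))
for p in(w,arm.capture('top'),arm.capture('scene')):
  for n in('tall_ring_top','tall_ring_mark'):print(n,[(np.round(q['location'],4).tolist(),round(q['confidence'],2)) for q in arm.landmark_of(p,n)[:1]])
E
```

```text
t 4.15 p [ 0.4731 -0.0747  0.2313] psi -1.097 z [ 0. -0. -1.] j1,6 [-0.25  2.41] F [-0.6  0.5 -0.2] gap 1.9262311001641288e-06
[[317.31463083 114.66979319]]
tall_ring_top []
tall_ring_mark [([0.5436, -0.1391, 0.1216], 0.87)]
tall_ring_top [([0.506, -0.1494, 0.1264], 0.66)]
tall_ring_mark [([0.5565, 0.2027, 0.0685], 0.72)]
tall_ring_top [([0.5093, -0.1446, 0.1221], 0.91)]
tall_ring_mark [([0.5442, -0.1371, 0.124], 0.83)]
```

View pics/w1.png

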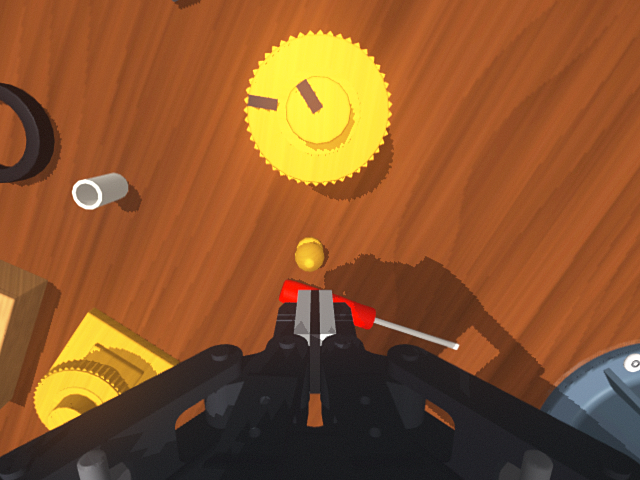

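The wrist view shows the ring outline at about x 245–391, y 30–186 (centre 318,108). The ring bar is at (263,103), the cap bar at (309,96) and the fingertips at (316,312). Next I'll refine the axis and angle numerically.

```bash
cat >> h.py <<'E'
from scipy.optimize import least_squares
def ringfit(w,c0=(.508,-.146)):
    hsv=cv2.cvtColor(w['image'],cv2.COLOR_RGB2HSV)
    m=((hsv[...,0]>20)&(hsv[...,0]<36)&(hsv[...,1]>150)&(hsv[...,2]>90)).astype(np.uint8)
    # boundary along rays on z=.123, outermost yellow
    M=cv2.Rodrigues(np.float64(w['rvec']))[0]; cam=-M.T@np.ravel(w['tvec'])
    pts=[]; away=np.array(c0)-cam[:2]; a0=np.arctan2(away[1],away[0])
    for a in a0+np.linspace(-1.5,1.5,120):
        r=np.arange(.030,.056,.0002)
        X=np.c_[c0[0]+r*np.cos(a),c0[1]+r*np.sin(a),0*r+.123]; uv=proj(w,X).round().astype(int)
        ok=(uv[:,0]>=0)&(uv[:,0]<640)&(uv[:,1]>=0)&(uv[:,1]<480)
        v=[m[q[1],q[0]] if o else 0 for q,o in zip(uv,ok)]
        i=np.flatnonzero(v)
        if ok.all() and len(i) and i[-1]<len(r)-1: pts.append(X[i[-1],:2])
    pts=np.array(pts)
    s=least_squares(lambda q:np.hypot(*(pts-q).T)-.046,c0,loss='soft_l1',f_scale=.001)
    return s.x,np.sqrt(np.mean(s.fun**2)),len(pts),cam
def bars(w,c):
    g=w['image'].max(2); out=[]
    for z,r0,r1 in((.125,.024,.045),(.143,.003,.0185)):
        xs=np.arange(-.05,.05,.0004); X,Y=np.meshgrid(xs,xs); r=np.hypot(X,Y); k=(r>r0)&(r<r1)
        P=np.c_[c[0]+X[k],c[1]+Y[k],0*X[k]+z]; uv=proj(w,P).astype(np.float32)
        v=cv2.remap(g,uv[:,:1],uv[:,1:],cv2.INTER_LINEAR).ravel(); d=(v<140)&(v>0)
        ang=np.arctan2(Y[k],X[k])[d]; rr=r[k][d]
        # robust: mode then mean
        h=np.histogram(ang,72,(-np.pi,np.pi))[0]; a=-np.pi+(np.argmax(h+np.roll(h,1)+np.roll(h,-1))+.5)*2*np.pi/72
        e=(ang-a+np.pi)%(2*np.pi)-np.pi; q=abs(e)<.35
        mx,my=(rr[q]*np.cos(ang[q])).mean(),(rr[q]*np.sin(ang[q])).mean()
        if z>.13: # direction by PCA of bar pixels (independent of axis error)
            Q=np.c_[X[k][d],Y[k][d]];Q=Q-Q.mean(0);u=np.linalg.svd(Q,full_matrices=False)[2][0];u=u*np.sign(u@[np.cos(a),np.sin(a)]);pc=np.arctan2(u[1],u[0])
        else: pc=None
        out.append((np.arctan2(my,mx),int(q.sum()),np.hypot(mx,my),pc))
    return out
E
python3 - <<'E'
from h import *
for k in('wrist','top','scene'):
    w=arm.capture(k);r=ringfit(w);print(k,r);b=bars(w,r[0]);print(b,'ang',(b[0][0]-b[1][0])%6.283)
E
```

```text
wrist (array([ 0.50850766, -0.14618964]), np.float64(0.0009482109931612232), 120, array([ 0.50671709, -0.13945707,  0.37389544]))h.py:44: RuntimeWarning: Mean of empty slice.
  mx,my=(rr[q]*np.cos(ang[q])).mean(),(rr[q]*np.sin(ang[q])).mean()
  ret = ret.dtype.type(ret / rcount)
h.py:46: RuntimeWarning: Mean of empty slice.
  Q=np.c_[X[k][d],Y[k][d]];Q=Q-Q.mean(0);u=np.linalg.svd(Q,full_matrices=False)[2][0];u=u*np.sign(u@[np.cos(a),np.sin(a)]);pc=np.arctan2(u[1],u[0])
  ret = um.true_divide(
Traceback (most recent call last):
  File "h.py", line 46, in bars
    Q=np.c_[X[k][d],Y[k][d]];Q=Q-Q.mean(0);u=np.linalg.svd(Q,full_matrices=False)[2][0];u=u*np.sign(u@[np.cos(a),np.sin(a)]);pc=np.arctan2(u[1],u[0])
                                             ~~~~~~~~~~~~~~~~~~~~~~~~~~~~~~~~~~~~~~~^^^
IndexError: index 0 is out of bounds for axis 0 with size 0
```

```bash
sed -i "s/g=w\['image'\].max(2)/g=np.ascontiguousarray(w['image'][...,1])/; s/d=(v<140)&(v>0)/d=v<.55*np.percentile(v,70)/" h.py
python3 - <<'E'
from h import *
for k in('wrist','top'):
    w=arm.capture(k);r=ringfit(w);print(k,r[:2],w['image'][103,263],w['image'][60,300]);b=bars(w,r[0]);print(b,'ang',(b[0][0]-b[1][0])%6.283)
goto(.473,-.077,.111,-1.1)
E
```

```text
wrist (array([ 0.50849887, -0.14619045]), np.float64(0.0009283396971710834)) [151 103  82] [255 242  72]
[(np.float64(0.2901893578451048), 808, np.float64(0.03539161483109896), None), (np.float64(-0.6090194450022898), 531, np.float64(0.011572076572032054), np.float64(-0.48969950425011455))] ang 0.8992088028473946Traceback (most recent call last):
  File "<stdin>", line 3, in <module>
  File "h.py", line 32, in ringfit
    s=least_squares(lambda q:np.hypot(*(pts-q).T)-.046,c0,loss='soft_l1',f_scale=.001)
    return func(*args, **kwargs)
    vector_fun = VectorFunction(
        fun_wrapped,
    ...<6 lines>...
        workers=workers
    )
    self._update_fun()
    ~~~~~~~~~~~~~~~~^^
    self.f = self.fun_wrapped(xp_copy(self.x))
             ~~~~~~~~~~~~~~~~^^^^^^^^^^^^^^^^^
    return np.atleast_1d(self.fun(x))
                         ~~~~~~~~^^^
    return self.f(x, *self.args, **self.kwargs)
           ~~~~~~^^^^^^^^^^^^^^^^^^^^^^^^^^^^^^
  File "h.py", line 32, in <lambda>
    s=least_squares(lambda q:np.hypot(*(pts-q).T)-.046,c0,loss='soft_l1',f_scale=.001)
                                        ~~~^~
ValueError: operands could not be broadcast together with shapes (0,) (2,)
```

{"method": "jog_arm", "body": {
  "commands": [
    [0,0,30,0],
    [0,0,60,0],
    [0,0,90,0],
    [0,0,122,0],
    [5,0,122,0],
    [10,0,122,0],
    [15,0,122,0],
    [20,0,122,0],
    [20,0,122,0]
  ]
}}

```text
time_s: 5.65
tool_pos: [0.4831, -0.0932, 0.1103]
tcp_rot: [-2.681, 1.636, -0.003]
wrist_force: [0.6, 0.2, -1.0]
finger_gap: -0.0001
finger_force: 0.0
```

{"method": "jog_arm", "body": {
  "commands": [
    [1,0,0,0],
    [2,0,0,0],
    [2,0,0,0]
  ]
}}

```text
time_s: 5.95
tool_pos: [0.4832, -0.0942, 0.1094]
tcp_rot: [-2.682, 1.636, -0.0]
wrist_force: [0.4, -0.4, 0.0]
finger_gap: -0.0001
finger_force: 0.0
```

{"method": "jog_arm", "body": {
  "commands": [
    [1,0,0,0],
    [1,0,0,0]
  ]
}}

```text
time_s: 6.15
tool_pos: [0.4837, -0.0951, 0.1093]
tcp_rot: [-2.682, 1.636, -0.0]
wrist_force: [0.2, 0.1, -0.8]
finger_gap: 0.0
finger_force: 0.0
```

```bash
python3 - <<'E'
from h import *
s,M,p=st(); d=p[:2]-[.5085,-.1462];print(np.hypot(*d),np.arctan2(d[1],d[0]))
E
```

```text
t 6.15 p [ 0.4837 -0.0951  0.1093] psi -1.095 z [ 0. -0. -1.] j1,6 [-0.29  2.38] F [ 0.2  0.1 -0.8] gap 2.788809449000474e-05
0.05681064970767289 2.0229279285823636
```

{"method": "jog_arm", "body": {
  "commands": [
    [1,0,0,0],
    [1,0,0,0],
    [1,0,0,0]
  ]
}}

```text
time_s: 6.45
tool_pos: [0.4841, -0.096, 0.1092]
tcp_rot: [2.682, -1.636, -0.0]
wrist_force: [0.3, -0.9, 0.1]
finger_gap: 0.0001
finger_force: 0.0
```

{"method": "jog_arm", "body": {
  "commands": [
    [1,0,0,0],
    [1,0,0,0],
    [1,0,0,0]
  ]
}}

```text
time_s: 6.75
tool_pos: [0.4842, -0.0964, 0.1092]
tcp_rot: [-2.682, 1.636, 0.002]
wrist_force: [-2.2, 4.5, 2.1]
finger_gap: -0.0003
finger_force: 2.7
```

{"method": "jog_arm", "body": {
  "commands": [
    [1,0,0,0],
    [1,0,0,0],
    [1,0,0,0]
  ]
}}

```text
time_s: 7.05
tool_pos: [0.4841, -0.0966, 0.1092]
tcp_rot: [-2.682, 1.636, 0.005]
wrist_force: [-4.3, 11.0, 6.1]
finger_gap: 0.0001
finger_force: 5.8
```

{"method": "jog_arm", "body": {
  "commands": [
    [0.3,6,0,-0.1],
    [1.1,11.5,0,-0.2],
    [2.4,17,0,-0.3],
    [4.3,22,0,-0.4],
    [6.6,26.9,0,-0.5],
    [9.4,31.5,0,-0.6],
    [12.7,35.8,0,-0.7],
    [16.4,39.7,0,-0.8],
    [20.4,43.3,0,-0.9],
    [24.8,46.4,0,-1.0]
  ]
}}

```text
time_s: 8.05
tool_pos: [0.4523, -0.1403, 0.109]
tcp_rot: [-3.137, 0.142, 0.011]
wrist_force: [-16.8, 3.6, 13.6]
finger_gap: -0.0001
finger_force: 8.6
```

```bash
cat >> h.py <<'E'
def chk():
    s,M,p=st(); a=M.T@(np.array([.5085,-.1462,0])-p); f=M.T@np.array(s['wrist_force']);print('axis in tool',(a[:2]*1000).round(1),'Ftool',f.round(1))
    w=arm.capture('wrist');r=ringfit(w,(.5085,-.1462));b=bars(w,(.5085,-.1462));print('fit',r[0].round(4),'ring',b[0],'cap',b[1],'ang',(b[0][0]+.49)%6.2832)
    return w
E
python3 -c "
from h import *
chk()"
```

```text
t 8.05 p [ 0.4523 -0.1403  0.109 ] psi -0.091 z [-0.007  0.002 -1.   ] j1,6 [-0.4   1.26] F [-16.8   3.6  13.6] gap -8.268039101531195e-05
axis in tool [57.3  0.9] Ftool [-17.2  -2.1 -13.5]
fit [ 0.5114 -0.148 ] ring (np.float64(1.2848254631444627), 1231, np.float64(0.036411641097343544), None) cap (np.float64(-0.6066465516204869), 567, np.float64(0.011702196844907), np.float64(-0.4851182134937231)) ang 1.7748254631444627
```

{"method": "jog_arm", "body": {
  "commands": [
    [0.2,5.4,0,-0.1],
    [0.9,10.8,0,-0.2],
    [2.1,16.1,0,-0.3],
    [3.9,21.2,0,-0.4],
    [6.2,26.1,0,-0.5],
    [8.9,30.8,0,-0.6],
    [12.2,35.2,0,-0.7],
    [15.8,39.3,0,-0.8],
    [19.9,43.0,0,-0.9],
    [24.3,46.3,0,-1.0]
  ]
}}

```text
time_s: 9.1
tool_pos: [0.4726, -0.1916, 0.1092]
tcp_rot: [2.822, 1.38, -0.009]
wrist_force: [-16.6, -17.5, 5.2]
finger_gap: -0.0
finger_force: 11.7
```

```bash
python3 -c "
from h import *
chk()"
```

```text
t 9.1 p [ 0.4726 -0.1916  0.1092] psi 0.91 z [-0.005 -0.003 -1.   ] j1,6 [-0.47  0.19] F [-16.6 -17.5   5.2] gap -2.1322428289446202e-05
axis in tool [58.5  0.7] Ftool [-24.   -2.4  -5.1]
fit [ 0.511  -0.1458] ring (np.float64(2.3712866237624404), 1216, np.float64(0.036435500315146106), None) cap (np.float64(-0.6102852545811336), 570, np.float64(0.011740370675626242), np.float64(-0.6445139396604188)) ang 2.8612866237624406
```

{"method": "jog_arm", "body": {
  "commands": [
    [0.3,5.4,0,-0.1],
    [1.1,10.7,0,-0.2],
    [2.4,16,0,-0.3],
    [4.3,21,0,-0.4],
    [6.6,25.9,0,-0.5],
    [9.4,30.5,0,-0.6],
    [12.7,34.8,0,-0.7],
    [16.4,38.7,0,-0.8],
    [20.4,42.3,0,-0.9],
    [24.8,45.4,0,-1.0]
  ]
}}

```text
time_s: 10.15
tool_pos: [0.5273, -0.2014, 0.1096]
tcp_rot: [1.812, 2.558, -0.004]
wrist_force: [3.8, -18.9, -8.1]
finger_gap: -0.0001
finger_force: 9.5
```

```bash
python3 -c "
from h import *
chk()"
```

```text
t 10.15 p [ 0.5273 -0.2014  0.1096] psi 1.909 z [ 0.004 -0.006 -1.   ] j1,6 [-0.45 -0.78] F [  3.8 -18.9  -8.1] gap -5.148297366525497e-05
axis in tool [59.   0.4] Ftool [-19.   -2.7   8.2]
fit [ 0.5077 -0.1353] ring (np.float64(-2.9031196870760594), 1111, np.float64(0.03633448295314465), None) cap (np.float64(-0.6125089258557364), 555, np.float64(0.011689793844348293), np.float64(-0.4716366673678711)) ang 3.8700803129239407
```

{"method": "jog_arm", "body": {
  "commands": [
    [0.4,5.4,0,-0.1],
    [1.3,10.7,0,-0.2],
    [2.8,15.9,0,-0.3],
    [4.7,20.8,0,-0.4],
    [7.1,25.6,0,-0.5],
    [10,30.1,0,-0.6],
    [13.3,34.3,0,-0.7],
    [17.1,38.1,0,-0.8],
    [21.1,41.5,0,-0.9],
    [25.5,44.4,0,-1.0]
  ]
}}

```text
time_s: 11.2
tool_pos: [0.5636, -0.1611, 0.1098]
tcp_rot: [0.364, 3.11, -0.005]
wrist_force: [22.4, -7.6, -15.3]
finger_gap: 0.0002
finger_force: 11.5
```

```bash
sed -i 's/\[.5085,-.1462,0\]/[.508,-.1484,0]/' h.py; python3 -c "
from h import *
chk()"
```

```text
t 11.2 p [ 0.5636 -0.1611  0.1098] psi 2.909 z [ 0.01  -0.004 -1.   ] j1,6 [-0.36 -1.7 ] F [ 22.4  -7.6 -15.3] gap 0.00021815299897309697
axis in tool [58.3 -0.3] Ftool [-23.4  -2.1  15.6]
fit [ 0.5456 -0.1586] ring (np.float64(-1.9087599041072436), 795, np.float64(0.03590957807763425), None) cap (np.float64(-0.5972705981586753), 567, np.float64(0.011674837175715973), np.float64(-0.4678531958766656)) ang 4.864440095892756
```

{"method": "jog_arm", "body": {
  "commands": [
    [0.3,5.4,0,-0.1],
    [1.1,10.7,0,-0.2],
    [2.4,16,0,-0.3],
    [4.3,21,0,-0.4],
    [6.6,25.9,0,-0.5],
    [9.4,30.5,0,-0.6],
    [12.7,34.8,0,-0.7],
    [16.4,38.7,0,-0.8],
    [16.4,38.7,0,-0.8]
  ]
}}

```text
time_s: 12.15
tool_pos: [0.5556, -0.1164, 0.1096]
tcp_rot: [-0.876, 3.009, -0.002]
wrist_force: [18.5, 12.7, -10.1]
finger_gap: 0.0
finger_force: 11.1
```

```bash
sed -i 's/\[.508,-.1484,0\]/[.5088,-.1482,0]/' h.py; python3 -c "
from h import *
chk()"
```

```text
t 12.15 p [ 0.5556 -0.1164  0.1096] psi -2.575 z [ 0.007  0.001 -1.   ] j1,6 [-0.29 -2.43] F [ 18.5  12.7 -10.1] gap 3.304433165060327e-05
axis in tool [57.3 -1.4] Ftool [-22.4   0.8  10.3]
fit [ 0.5008 -0.1582] ring (np.float64(-1.1095117638790373), 810, np.float64(0.03598147085347892), None) cap (np.float64(-0.5958579408181489), 570, np.float64(0.011670084395842674), np.float64(-0.505281191656305)) ang 5.663688236120962
```

{"method": "jog_arm", "body": {
  "commands": [
    [-10,0,0,0],
    [-20,0,0,0],
    [-20,0,-30,0.1],
    [-20,0,-60,0.24],
    [-20,0,-60,0.38],
    [-20,0,-60,0.52],
    [-20,0,-60,0.66],
    [-20,0,-60,0.8],
    [-20,0,-60,0.94],
    [-20,0,-60,1.08]
  ]
}}

```text
time_s: 13.2
tool_pos: [0.5698, -0.1073, 0.1692]
tcp_rot: [-0.812, -3.035, 0.001]
wrist_force: [0.0, -1.1, -0.7]
finger_gap: 0.0
finger_force: 0.0
```

{"method": "jog_arm", "body": {
  "commands": [
    [0,0,0,0.14],
    [0,0,0,0.28],
    [0,0,0,0.42],
    [0,0,0,0.56],
    [0,0,0,0.7],
    [0,0,0,0.84],
    [0,0,0,0.98],
    [0,0,0,1.12],
    [0,0,0,1.26],
    [0,0,0,1.4]
  ]
}}

```text
time_s: 14.2
tool_pos: [0.5698, -0.1073, 0.1692]
tcp_rot: [2.576, 1.798, -0.001]
wrist_force: [0.6, -0.2, -0.0]
finger_gap: -0.0001
finger_force: 0.0
```

{"method": "jog_arm", "body": {
  "commands": [
    [0,0,0,0.14],
    [0,0,0,0.28],
    [0,0,0,0.42],
    [0,0,0,0.56],
    [0,0,0,0.7],
    [0,0,0,0.84],
    [0,0,0,0.98],
    [0,0,0,1.12],
    [0,0,0,1.26],
    [0,0,0,1.4]
  ]
}}

```text
time_s: 15.2
tool_pos: [0.5698, -0.1073, 0.1693]
tcp_rot: [3.128, -0.284, -0.0]
wrist_force: [0.2, 0.0, -0.4]
finger_gap: -0.0001
finger_force: 0.0
```

```bash
python3 -c "
from h import *
goto(.4804,-.0931,.109,-1.095)"
```

```text
t 15.2 p [ 0.5698 -0.1073  0.1693] psi -0.181 z [-0. -0. -1.] j1,6 [-0.27  1.49] F [ 0.2  0.  -0.4] gap -9.94761225704169e-05
shift [-90.5   2.1  60.3] turn 0.914 or 0.914
```

{"method": "jog_arm", "body": {
  "commands": [
    [-15,0,0,0.14],
    [-30,1,0,0.28],
    [-45,1,0,0.42],
    [-60,1,0,0.56],
    [-75,2,0,0.7],
    [-90.5,2.1,0,0.84],
    [-90.5,2.1,20,0.914],
    [-90.5,2.1,40,0.914],
    [-90.5,2.1,60.3,0.914],
    [-90.5,2.1,60.3,0.914]
  ]
}}

```text
time_s: 16.2
tool_pos: [0.4791, -0.0932, 0.1072]
tcp_rot: [2.686, -1.627, -0.006]
wrist_force: [0.7, 0.2, -0.5]
finger_gap: 0.0
finger_force: 0.0
```

```bash
python3 -c "
from h import *
chk()"
```

```text
t 16.2 p [ 0.4791 -0.0932  0.1072] psi -1.089 z [-0.004  0.001 -1.   ] j1,6 [-0.29  2.37] F [ 0.7  0.2 -0.5] gap 1.0719089125504196e-05
axis in tool [62.8 -1.2] Ftool [ 0.1 -0.7  0.5]
fit [ 0.5097 -0.1501] ring (np.float64(-1.1074124139071548), 772, np.float64(0.036027806566351454), None) cap (np.float64(-0.5997979522537817), 566, np.float64(0.011682249980285343), np.float64(-0.46945656097394967)) ang 5.665787586092845
```

{"method": "jog_arm", "body": {
  "commands": [
    [2,0,0,0],
    [4,0,0,0],
    [5.5,0,0,0],
    [7,0,0,0],
    [7.5,0,0,0],
    [7.5,0,0,0]
  ]
}}

```text
time_s: 16.85
tool_pos: [0.4821, -0.0978, 0.1098]
tcp_rot: [-2.685, 1.627, 0.008]
wrist_force: [-9.3, 20.5, 15.6]
finger_gap: 0.0003
finger_force: 11.6
```

{"method": "jog_arm", "body": {
  "commands": [
    [0.3,5.4,0,-0.1],
    [1.1,10.7,0,-0.2],
    [2.4,16,0,-0.3],
    [4.3,21,0,-0.4],
    [6.6,25.9,0,-0.5],
    [9.4,30.5,0,-0.6],
    [12.7,34.8,0,-0.7],
    [16.4,38.7,0,-0.8],
    [20.4,42.3,0,-0.9],
    [24.8,45.4,0,-1.0]
  ]
}}

```text
time_s: 17.85
tool_pos: [0.4521, -0.1425, 0.1095]
tcp_rot: [-3.137, 0.133, 0.01]
wrist_force: [-17.5, 2.5, 15.5]
finger_gap: 0.0002
finger_force: 9.1
```

```bash
python3 -c "
from h import *
chk()"
```

```text
t 17.85 p [ 0.4521 -0.1425  0.1095] psi -0.085 z [-0.006  0.002 -1.   ] j1,6 [-0.4   1.25] F [-17.5   2.5  15.5] gap 0.00022279686934840263
axis in tool [57.7  1. ] Ftool [-17.8  -1.1 -15.4]
fit [ 0.5113 -0.1484] ring (np.float64(-0.1253438027102792), 834, np.float64(0.03573647687897496), None) cap (np.float64(-0.6075559947206354), 565, np.float64(0.011709652416486629), np.float64(-0.46949476649922656)) ang 0.36465619728972076
```

{"method": "jog_arm", "body": {
  "commands": [
    [0.3,5.4,0,-0.1],
    [1.1,10.7,0,-0.2],
    [2.4,16,0,-0.3],
    [4.3,21,0,-0.4],
    [6.6,25.9,0,-0.5],
    [9.4,30.5,0,-0.6],
    [12.7,34.8,0,-0.7],
    [16.4,38.7,0,-0.8],
    [20.4,42.3,0,-0.9],
    [24.8,45.4,0,-1.0]
  ]
}}

```text
time_s: 18.9
tool_pos: [0.4739, -0.1926, 0.1097]
tcp_rot: [2.817, 1.388, -0.007]
wrist_force: [-14.4, -14.4, 4.4]
finger_gap: -0.0004
finger_force: 10.0
```

{"method": "jog_arm", "body": {
  "commands": [
    [0.3,5.4,0,-0.1],
    [1.1,10.7,0,-0.2],
    [2.4,16,0,-0.3],
    [4.3,21,0,-0.4],
    [6.6,25.9,0,-0.5],
    [9.4,30.5,0,-0.6],
    [12.7,34.8,0,-0.7],
    [16.4,38.7,0,-0.8],
    [20.4,42.3,0,-0.9],
    [24.8,45.4,0,-1.0]
  ]
}}

```text
time_s: 19.9
tool_pos: [0.5278, -0.2013, 0.11]
tcp_rot: [1.805, 2.565, -0.002]
wrist_force: [2.1, -12.2, -5.2]
finger_gap: 0.0
finger_force: 6.2
```

```bash
python3 -c "
from h import *
chk()"
```

```text
t 19.9 p [ 0.5278 -0.2013  0.11  ] psi 1.915 z [ 0.003 -0.004 -1.   ] j1,6 [-0.45 -0.79] F [  2.1 -12.2  -5.2] gap 6.1098827309839156e-06
axis in tool [56.9 -0.1] Ftool [-12.2  -2.1   5.3]
fit [ 0.5075 -0.1356] ring (np.float64(1.948049434250031), 1194, np.float64(0.036293894890706266), None) cap (np.float64(-0.6111078777567408), 558, np.float64(0.011686417606359838), np.float64(-0.47197627865176695)) ang 2.438049434250031
```

{"method": "jog_arm", "body": {
  "commands": [
    [0.4,5.4,0,-0.1],
    [1.3,10.7,0,-0.2],
    [2.8,15.9,0,-0.3],
    [4.7,20.8,0,-0.4],
    [7.1,25.6,0,-0.5],
    [10,30.1,0,-0.6],
    [13.3,34.3,0,-0.7],
    [17.1,38.1,0,-0.8],
    [21.1,41.5,0,-0.9],
    [25.5,44.4,0,-1.0]
  ]
}}

```text
time_s: 20.95
tool_pos: [0.5636, -0.1616, 0.1102]
tcp_rot: [0.355, 3.112, -0.004]
wrist_force: [17.9, -7.1, -13.0]
finger_gap: 0.0001
finger_force: 9.5
```

{"method": "jog_arm", "body": {
  "commands": [
    [0.3,5.4,0,-0.1],
    [1.1,10.7,0,-0.2],
    [2.4,16,0,-0.3],
    [4.3,21,0,-0.4],
    [6.6,25.9,0,-0.5],
    [9.4,30.5,0,-0.6],
    [12.7,34.8,0,-0.7],
    [16.4,38.7,0,-0.8],
    [16.4,38.7,0,-0.8]
  ]
}}

```text
time_s: 21.85
tool_pos: [0.5561, -0.1171, 0.1102]
tcp_rot: [-0.884, 3.006, -0.002]
wrist_force: [17.8, 12.6, -10.6]
finger_gap: 0.0002
finger_force: 11.2
```

```bash
python3 -c "
from h import *
chk()"
```

```text
t 21.85 p [ 0.5561 -0.1171  0.1102] psi -2.569 z [ 0.008  0.001 -1.   ] j1,6 [-0.29 -2.44] F [ 17.8  12.6 -10.6] gap 0.0002208976381293794
axis in tool [57.4 -0.1] Ftool [-21.7   1.   10.8]
fit [ 0.5012 -0.1584] ring (np.float64(-2.522525468980185), 807, np.float64(0.035722881138611606), None) cap (np.float64(-0.5406106739275044), 427, np.float64(0.010924660891226826), np.float64(-0.3977357988306005)) ang 4.250674531019815
```

{"method": "jog_arm", "body": {
  "commands": [
    [-10,0,0,0],
    [-20,0,0,0],
    [-20,0,-30,0.1],
    [-20,0,-60,0.24],
    [-20,0,-60,0.38],
    [-20,0,-60,0.52],
    [-20,0,-60,0.66],
    [-20,0,-60,0.8],
    [-20,0,-60,0.94],
    [-20,0,-60,1.08]
  ]
}}

```text
time_s: 22.9
tool_pos: [0.57, -0.1078, 0.1694]
tcp_rot: [0.802, 3.037, -0.0]
wrist_force: [-0.8, 0.4, -0.1]
finger_gap: -0.0001
finger_force: 0.0
```

{"method": "jog_arm", "body": {
  "commands": [
    [0,0,0,0.14],
    [0,0,0,0.28],
    [0,0,0,0.42],
    [0,0,0,0.56],
    [0,0,0,0.7],
    [0,0,0,0.84],
    [0,0,0,0.98],
    [0,0,0,1.12],
    [0,0,0,1.26],
    [0,0,0,1.26]
  ]
}}

```text
time_s: 23.9
tool_pos: [0.5699, -0.1078, 0.1693]
tcp_rot: [2.434, 1.986, -0.0]
wrist_force: [-0.3, 0.7, -1.1]
finger_gap: -0.0002
finger_force: 0.0
```

```bash
python3 -c "
from h import *
goto(.4709,-.1973,.109,.914)"
```

```text
t 23.9 p [ 0.5699 -0.1078  0.1693] psi 1.369 z [ 0. -0. -1.] j1,6 [-0.27 -0.06] F [-0.3  0.7 -1.1] gap -0.00018423169652950446
shift [-107.5  -79.    60.3] turn 0.455 or 0.455
```

{"method": "jog_arm", "body": {
  "commands": [
    [-20,-15,0,0.1],
    [-40,-30,0,0.2],
    [-60,-45,0,0.3],
    [-80,-60,0,0.4],
    [-107.5,-79,0,0.455],
    [-107.5,-79,20,0.455],
    [-107.5,-79,40,0.455],
    [-107.5,-79,60,0.455],
    [-107.5,-79,60,0.455]
  ]
}}

```text
time_s: 24.8
tool_pos: [0.4699, -0.197, 0.1073]
tcp_rot: [-2.813, -1.393, 0.004]
wrist_force: [0.5, 0.5, 0.3]
finger_gap: 0.0005
finger_force: 0.0
```

{"method": "jog_arm", "body": {
  "commands": [
    [2,0,0,0],
    [4,0,0,0],
    [5.5,0,0,0],
    [7,0,0,0],
    [7,0,0,0],
    [7,0,0,0]
  ]
}}

```text
time_s: 25.4
tool_pos: [0.4747, -0.1934, 0.11]
tcp_rot: [2.815, 1.39, -0.003]
wrist_force: [-8.4, -12.7, 5.6]
finger_gap: 0.0003
finger_force: 7.4
```

```bash
python3 -c "
from h import *
chk()"
```

```text
t 25.4 p [ 0.4747 -0.1934  0.11  ] psi 0.917 z [-0.    -0.003 -1.   ] j1,6 [-0.48  0.18] F [ -8.4 -12.7   5.6] gap 0.0002874875895523939
axis in tool [56.9 -0.6] Ftool [-15.2   1.1  -5.5]
fit [ 0.5112 -0.146 ] ring (np.float64(-2.528988907714527), 965, np.float64(0.0364211967822912), None) cap (np.float64(-0.6122579056644307), 568, np.float64(0.011749818761343359), np.float64(-0.5586705158331824)) ang 4.2442110922854726
```

{"method": "jog_arm", "body": {
  "commands": [
    [0.3,5.4,0,-0.1],
    [1.1,10.7,0,-0.2],
    [2.4,16,0,-0.3],
    [4.3,21,0,-0.4],
    [6.6,25.9,0,-0.5],
    [9.4,30.5,0,-0.6],
    [12.7,34.8,0,-0.7],
    [16.4,38.7,0,-0.8],
    [20.4,42.3,0,-0.9],
    [24.8,45.4,0,-1.0]
  ]
}}

```text
time_s: 26.45
tool_pos: [0.5275, -0.2014, 0.1102]
tcp_rot: [1.798, 2.571, -0.002]
wrist_force: [1.3, -9.0, -1.5]
finger_gap: 0.0001
finger_force: 4.5
```

{"method": "jog_arm", "body": {
  "commands": [
    [0.4,5.4,0,-0.1],
    [1.3,10.7,0,-0.2],
    [2.8,15.9,0,-0.3],
    [4.7,20.8,0,-0.4],
    [7.1,25.6,0,-0.5],
    [10,30.1,0,-0.6],
    [13.3,34.3,0,-0.7],
    [17.1,38.1,0,-0.8],
    [17.1,38.1,0,-0.8]
  ]
}}

```text
time_s: 27.35
tool_pos: [0.5599, -0.1719, 0.1105]
tcp_rot: [0.655, 3.063, -0.003]
wrist_force: [15.8, -5.6, -8.0]
finger_gap: -0.0004
finger_force: 8.5
```

```bash
python3 -c "
from h import *
w=chk();save(w,'w2.png')"
```

```text
t 27.35 p [ 0.5599 -0.1719  0.1105] psi 2.72 z [ 0.009 -0.004 -1.   ] j1,6 [-0.38 -1.53] F [15.8 -5.6 -8. ] gap -0.0004358885728019076
axis in tool [57.4  0.7] Ftool [-16.7   1.3   8.2]
fit [ 0.5033 -0.1463] ring (np.float64(-0.8093209081481265), 878, np.float64(0.035109280326722135), None) cap (np.float64(-0.6003293542667634), 569, np.float64(0.01170496591990339), np.float64(-0.4709312785269954)) ang 5.963879091851873
```

View pics/w2.png

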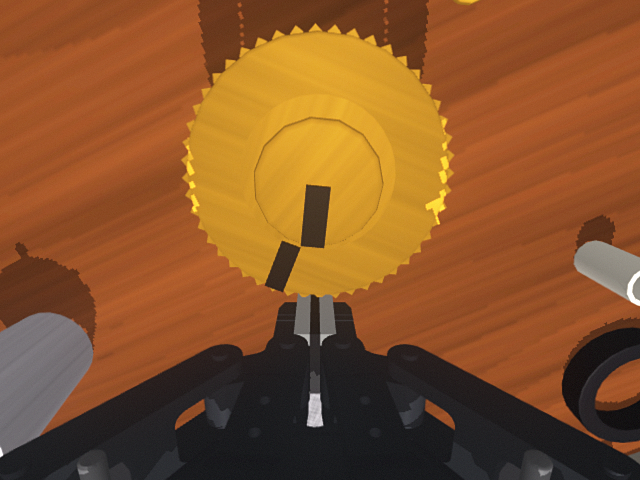

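Cap bar runs from (318,185) to (313,247); the ring bar runs from (292,244) to (272,288), about 0.33 rad short of alignment. I'll compute it on the planes.

```bash
cat >> h.py <<'E'
def bars2(w,c=(.5085,-.1475)):
    """bars by minAreaRect of dark blobs inside ring outline, mapped to their planes"""
    g=w['image'][...,1]; m=np.zeros_like(g)
    cv2.fillPoly(m,[proj(w,[[c[0]+.044*np.cos(t),c[1]+.044*np.sin(t),.124] for t in np.linspace(0,6.28,60)]).round().astype(np.int32)],1)
    med=np.median(g[m>0]); res={}
    for nm,z,r0,r1 in(('cap',.144,0,.0205),('ring',.125,.0225,.046)):
        yy,xx=np.nonzero((m>0)&(g<.55*med)); P=onz(w,np.c_[xx,yy],z)[:,:2]; r=np.hypot(*(P-c).T); P=P[(r>r0)&(r<r1)]
        md=np.median(P,0); P=P[np.hypot(*(P-md).T)<.0115]; mu=P.mean(0); _,S,V=np.linalg.svd(P-mu,full_matrices=False); u=V[0]*np.sign(V[0]@(mu-c))
        ex=np.ptp((P-mu)@V.T,axis=0); res[nm]=(mu,np.arctan2(u[1],u[0])); print(nm,len(P),mu.round(4),'dir',res[nm][1].round(3),'size',ex.round(4))
    mu,a=res['cap']; ax=mu-.0095*np.array([np.cos(a),np.sin(a)]); d=res['ring'][0]-ax
    rc=np.arctan2(d[1],d[0]); print('axis',ax.round(4),'ring r',np.hypot(*d).round(4),'ring ang',rc.round(3),'diff by centre',((rc-a+np.pi)%(2*np.pi)-np.pi).round(3),'by dir',((res['ring'][1]-a+np.pi)%(2*np.pi)-np.pi).round(3))
E
python3 - <<'E'
from h import *
w=arm.capture('wrist');bars2(w)
for k in('top','scene'):
  for n in('tall_ring_top','tall_ring_mark'):print(k,n,[(np.round(q['location'],4).tolist(),round(q['confidence'],2)) for q in arm.landmark_of(arm.capture(k),n)[:1]])
E
```

```text
cap 1517 [ 0.5166 -0.1525] dir -0.573 size [0.02   0.0108]
ring 984 [ 0.5318 -0.1707] dir -0.98 size [0.022 0.011]
axis [ 0.5086 -0.1473] ring r 0.0329 ring ang -0.791 diff by centre -0.218 by dir -0.407
top tall_ring_top []
top tall_ring_mark []
scene tall_ring_top [([0.5072, -0.1484, 0.1232], 0.68)]
scene tall_ring_mark [([0.5321, -0.1708, 0.1203], 0.8)]
```

```bash
python3 - <<'E'
from h import *
w=arm.capture('wrist')
c=onz(w,[(306,185),(330,186),(326,247),(301,246)],.145)[:,:2]
r=onz(w,[(284,241),(300,247),(280,290),(265,286)],.125)[:,:2]
def d(q):
    i=(q[0]+q[1])/2;o=(q[2]+q[3])/2;return i,o,np.arctan2(*(o-i)[::-1])
ci,co,ca=d(c);ri,ro,ra=d(r);print(ci,co,ca,np.hypot(*(co-ci)));print(ri,ro,ra)
for ax in(ci,co-.019*(co-ci)/np.hypot(*(co-ci)),np.array([.508,-.1475])):
    m=(ri+ro)/2-ax;print(ax,np.hypot(*m),'ring',np.arctan2(m[1],m[0]),'diff',np.arctan2(m[1],m[0])-ca)
E
```

```text
[ 0.50853806 -0.14769331] [ 0.52446664 -0.15631179] -0.4959618469490482 0.018110707328744192
[ 0.5265107  -0.16551456] [ 0.5387342  -0.17913792] -0.8395053192171766
[ 0.50853806 -0.14769331] 0.034450531802647205 ring -0.7966575218962709 diff -0.3006956749472227
[ 0.50775592 -0.14727011] 0.03530090517318667 ring -0.7891960315952705 diff -0.2932341846462223
[ 0.508  -0.1475] 0.0349658032493303 ring -0.7895194378427386 diff -0.2935575908936904
```

{"method": "jog_arm", "body": {
  "commands": [
    [0.1,3.8,0,-0.07],
    [0.5,7.5,0,-0.14],
    [1.2,11.3,0,-0.21],
    [2.1,14.9,0,-0.28],
    [2.1,14.9,0,-0.28],
    [2.1,14.9,0,-0.28]
  ]
}}

```text
time_s: 28.5
tool_pos: [0.5645, -0.1571, 0.1105]
tcp_rot: [0.227, 3.123, -0.003]
wrist_force: [19.6, -1.8, -10.5]
finger_gap: -0.0003
finger_force: 9.5
```

{"method": "jog_arm", "body": {
  "commands": [
    [-5,0,0,0],
    [-15,0,0,0],
    [-25,0,0,0],
    [-25,0,-40,0],
    [-25,0,-80,0],
    [-25,0,-80,0],
    [-25,0,-80,0]
  ]
}}

```text
time_s: 29.2
tool_pos: [0.5859, -0.1602, 0.1897]
tcp_rot: [0.228, 3.132, -0.001]
wrist_force: [0.1, -0.5, 0.6]
finger_gap: -0.0003
finger_force: 0.0
```

```bash
python3 - <<'E'
from h import *
st();w=arm.capture('wrist');bars2(w)
u=proj(w,[.5085,-.1477,.13])[0].astype(int);print(u)
x0,y0=max(0,u[0]-80),max(0,u[1]-80);im=w['image'][y0:y0+150,x0:x0+160];print(x0,y0)
cv2.imwrite('pics/c3.png',cv2.resize(cv2.cvtColor(im,cv2.COLOR_RGB2BGR),None,fx=4,fy=4,interpolation=cv2.INTER_CUBIC))
E
```

```text
t 29.2 p [ 0.5859 -0.1602  0.1897] psi 2.996 z [ 0.001 -0.001 -1.   ] j1,6 [-0.34 -1.77] F [ 0.1 -0.5  0.6] gap -0.0003453427278371075
cap 558 [ 0.5166 -0.1523] dir -0.516 size [0.0179 0.0068]
ring 423 [ 0.5386 -0.1649] dir -0.514 size [0.0181 0.0068]
axis [ 0.5083 -0.1476] ring r 0.0349 ring ang -0.518 diff by centre -0.002 by dir 0.003
[316 113]
236 33
```

View pics/c3.png

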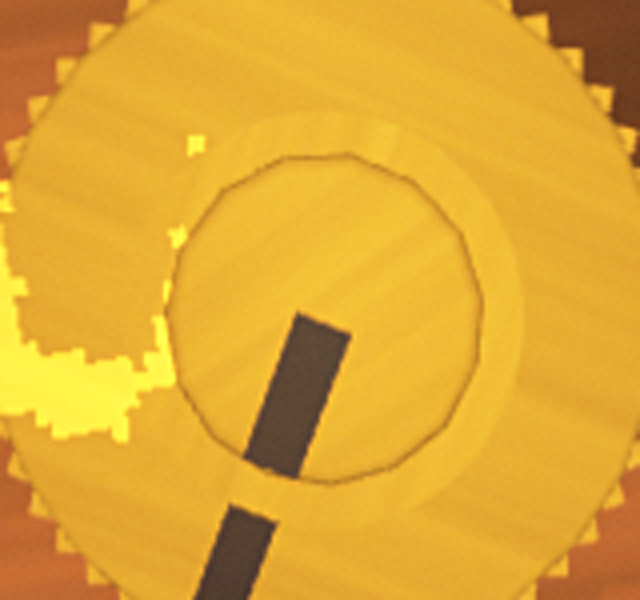

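The cap bar (crop 325,325 to 270,465) and the ring bar (starting at 250,515) are collinear, with a difference of about 0.00 rad. The bars have come into line for the second time and the finger is clear of the lamp.

```bash
python3 -c "
from h import *
print(arm.sign_off())"
```

```text
the job is handed in; nothing more can be done
None
```

The taller lamp's ring is two full turns off tight: its bar lines up with the cap's bar for the second time, within about 0.01 rad in the last wrist picture. The finger was clear of the lamp, and the job was handed in at about 29 s.

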